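# Find the balance of a sprung hatch with its lever

## Robot

A 6-joint arm with a two-finger parallel gripper is mounted at the origin on a cart in front of the work surface, level with it; the furniture and walls round the work are solid. World frame = base frame: x ahead of the robot, y to its left, z up, the work surface at z = 0. Lengths are in mm, angles in rad, forces in N, time in s.
With the tool pointing down it reaches from about 425 to 950 mm from the base axis. Payload 3.5 kg.
Tool frame: the origin (TCP) lies on the centre line of the jaws, within the pads' length; the fingertips stand 17 mm ahead of it and the grasp point (between the pads) lies 2 mm behind it; z points along the fingers, y is the line along which they close (so a half turn about z gives the same grasp; the last joint's range is limited). The gripper opens to 85 mm and grips with 20 to 120 N. Pads are 22 mm wide; open, the fingers measure 114 mm over their backs; the gripper's body (76 mm by 85 mm) begins 54 mm behind the grasp point. The pads swing forward as they close: fully open they stand 13 mm farther back than shut.
Start: joints at [-1.287, 0.286, 1.577, -0, 1.279, -0.15], TCP at [283.738, -612.453, 248.325] pointing down, gripper open.
Joint ranges: [-2.77, 2.77], [-0.9, 2.22], [0.21, 2.48], [-1.53, 4.67], [0.24, 2.81], [-2.84, 2.84]. Speed limits (rad/s): [2.79, 2.79, 3.14, 3.14, 3.14, 3.14].

## Interface

Orientations are given as a unit quaternion [w, x, y, z].
In Python, from workcell import get_state, cams, ticket gives the robot as it stands.
- The arm moves only by the shell command python3 -m jog 'ROWS' [FORCE]. ROWS is JSON, one flat list of numbers, 7 for each row, row after row: the shift along the tool's x, y, z in m, then the turn, a rotation vector about the tool's x, y, z in rad, then the opening in per cent of the stroke, from 0 (shut) to 100 (fully open). A call has 1 to 20 rows; each row shifts and turns the commanded pose from where the row before left it, along the tool's axes as they then stand; what a row does not reach is not made up. A row lasts 1/10 s, in which the tool goes at most 50 mm and 8.59 degrees, less where a joint would pass 70% of its speed; a pose out of reach is approached as far as the arm can. A call is refused whole if a number of a shift passes 0.05 or a number of a turn 0.15, either way. A call with a gripper value outside its range is refused whole. The fingers move at their own pace and stop on an object; FORCE is the grip in N (left out, the last holds). Time passes only in rows, so rows that do not move let the fingers close. It gives the time, the measured TCP pose, the force, the opening and the grip force at its end, in the units of the state.
- get_state(): the state, without advancing time (a new reading comes with each control period).
- cams.capture(name): name is "side" or "top" or "wrist"; returns a dict with "img" (480x640x3 uint8, red, green, blue), "camera_matrix" (3x3 intrinsics, pixels), "R" (3x3) and "t" (3): a world point X has camera coordinates R X + t. Camera axes: x right, y down, z forward; pixel columns grow to the right and rows downward; lengths in mm; the calibration is good to about 2 mm. A picture is of the moment at which its call begins. There is no depth.
- ticket.job_done(): hands the job in; it is judged then, once.
The state is a dict: "time_s": time; "joint_positions": joint angles; "dq": joint speeds; "joint_efforts": joint torques, N m; "ee_pos": TCP position; "orientation": TCP orientation; "force": force on the tool from outside, world axes, zero at the start; "torque": the same for the moment, N m; "gripper_width": opening from 0.0 (shut) to 1.0 (fully open); "grip_force": force on a finger pad.
Only numpy, scipy, OpenCV 4.12 (cv2) and the standard library are available. Lean on these libraries where they do the work, as an engineer would, in place of code of your own. Each camera call takes 0.05 s, during which the arm holds its last target. There are 200 camera calls.

## Task

Take the loose lever out of its parking block and slide it into the socket on the test box's hatch until its collar sits on the socket. Then, moving the hatch only by that lever, raise it past its balance point at 50 degrees open without letting it fly open to its stop, ease it back to about 42 degrees, just below the balance, and finish still holding it there by the lever so that a colleague can set the springs. Leave the jar, carton, glue bottle, vial and tub where they stand.

Things in the scene. Friction and masses are not known exactly. Their poses are not given: they have to be found in the camera images.
- case: grey steel test box fixed to the table, 220 x 220 x 84 mm, covered by the flat aluminium hatch. Origin under its centre on the table; z up; its +x points to the hinge side, away from the robot within 0.3 rad; y along the hinge. On its left side (+y) a wire quadrant carries a dark stud at the balance angle: the hatch's edge points at it when balanced.
- hinge (a point): middle of the hinge axis, fixed to the box: 100 mm along the box's +x from its centre and 90 mm above the table; axes those of the box, the hinge axis is y.
- hatch (a joint): hatch angle, rad: 0 shut, grows as the front edge (robot's side) rises; stop at 1.4. 2.2 kg, 215 mm deep, 216 wide, 6 thick, on torsion springs. With the lever in, it falls shut below 0.87 rad (50 deg, balance) and swings open by itself above. Closing moment 0.50 Nm when shut, 0.17 Nm at 0.73 rad (42 deg); opening 0.18 Nm at 1.0, 0.57 Nm at 1.25; friction 0.03 Nm.
- socket (a point): centre of the socket's mouth, on the hatch: steel block 32 x 32 x 58 mm with a round blind hole 15 mm wide, 52 deep, vertical when shut. In hatch axes 35 mm to -x and 61 mm to +z of the hinge, mid-width; 151 mm above the table when shut. z points out of the hole. Tilting the fitted lever's top away from the robot opens the hatch by the same angle (slack up to 0.08 rad).
- lever: loose round lever, 175 mm long, 0.18 kg, upright in the parking block, lower end 8 mm above the table. Origin at the centre of its lower end, z up along it. Steel shank 13 mm wide to 50 mm, its first 12 mm tapered to a 5 mm tip; collar 24 mm wide to 55 mm; rubber grip 20 mm wide to 173 mm. Fitted, collar on socket, shank 50 mm deep. It may pivot between the pads as the hatch swings.
- park: dark steel parking block 54 x 54 mm, 58 mm tall, fixed to the table left or right of the test box, with the same hole (15 mm wide, 52 mm deep) in its top. Origin under its centre.
- jar: bystander: round white jar with a beige lid, 63 mm wide, 66 mm tall, left or right of the box, on the far side of the box from the parking block. Origin at the centre of its underside.
- carton: bystander: small closed carton, 45 x 62 x 40 mm, in front on the left. Origin at the centre of its underside.
- glue: bystander: small grey-capped bottle, 37 mm wide, 60 mm tall, in front on the right. Origin at the centre of its underside.
- tub: bystander: white open tub, 75 mm wide, 62 mm tall, behind the box. Origin at the centre of its underside.
- vial: bystander: small capped vial, 26 mm wide, 50 mm tall, behind the box. Origin at the centre of its underside.
Mind the look-alikes: they are no part of the job. What is meant by the lever is not red, and is the smaller of those in its own colour.

How it is judged (in metres and radians):
On the way, in this order (a step that is already met when the one before it is completed fails the run):
1. the lever is slid home into the socket, collar on the mouth within 4 mm, hatch still shut (z of lever in the frame of socket below -0.046 m and x of lever in the frame of socket between -0.005 and 0.005 m and y of lever in the frame of socket between -0.005 and 0.005 m and angle between the z axis of lever and the z axis of socket, either way round below 0.15 rad and value of joint hatch below 0.1 rad), for 0.2 s.
2. held by the fitted lever, the hatch is raised past its balance point (over 0.92 rad) (z of lever in the frame of socket below -0.038 m and x of lever in the frame of socket between -0.005 and 0.005 m and y of lever in the frame of socket between -0.005 and 0.005 m and angle between the z axis of lever and the z axis of socket, either way round below 0.15 rad and value of joint hatch above 0.92 rad and contact force between the fingers and lever above 2 N), for 0.05 s.
At the end, for the whole second after the job is handed in: The hatch stands still between 0.60 and 0.82 rad open (34 to 47 degrees), held there by the fingers gripping the lever, whose shank is still at least 38 mm deep in the socket; the fingers do not touch the box or the hatch (z of lever in the frame of socket below -0.038 m and x of lever in the frame of socket between -0.005 and 0.005 m and y of lever in the frame of socket between -0.005 and 0.005 m and angle between the z axis of lever and the z axis of socket, either way round below 0.15 rad and value of joint hatch between 0.6 and 0.82 rad and velocity of joint hatch between -0.08 and 0.08 rad/s and contact force between the fingers and lever above 2 N and contact force between the fingers and case below 0.5 N); the arm keeps its last pose, push and grip.
It fails at once if the hatch flies open to near its stop (over 1.3 rad) (value of joint hatch above 1.3 rad).
It fails at once if the fingers press on the hatch or the box (contact force between the fingers and case above 5 N).
It fails at once if the jar, carton, glue bottle, tub or vial is shoved more than 30 mm or knocked over (distance of any of jar, carton, glue, tub, vial from where it was at the start of the episode above 0.03 m or angle between any of jar, carton, glue, tub, vial's own z axis and vertical above 0.5 rad).
It also fails if it takes over 64 s, if anything falls off the work surface, if the arm or the gripper's body presses on something with over 40 N, if the wrist force passes 120 N, or if a joint passes its speed limit or range.

## Working session

There is one attempt and no reset: what is moved stays moved. The work goes in short steps, Python scripts to look and compute and a shell command to move; the robot and the scene stay as the last step left them, time stands still between calls to the robot, and variables do not carry over. Pictures are saved under pics/ and viewed, at most 11 in all, crops included, and the job is handed in when it is done.

```bash
mkdir -p pics; ls; python3 - <<'E'
from workcell import get_state,cams
import cv2,pickle
s=get_state();print(s)
d={}
for n in("side","top"):
    c=cams.capture(n);d[n]=c
    cv2.imwrite(f"pics/{n}0.png",c["img"][:,:,::-1]);print(n,c["camera_matrix"],c["R"],c["t"])
pickle.dump(d,open("d0.pkl","wb"))
E
```

```text
pics
{'time_s': 0.0, 'joint_positions': array([-1.28703294e+00,  2.87198013e-01,  1.57820983e+00, -9.76259267e-07,
        1.27859848e+00, -1.50010765e-01]), 'dq': array([-0.00134346, -0.0012588 ,  0.00085878,  0.00181551,  0.00072232,
       -0.00189976]), 'joint_efforts': array([-1.23499649e-04, -4.05989277e+01, -2.92621619e+01, -2.17587944e-04,
        5.89589225e-03, -1.06478719e-06]), 'ee_pos': array([ 283.54296366, -611.86409422,  246.90779374]), 'orientation': array([-1.20410510e-03,  9.76571310e-01,  2.15190658e-01, -8.11146883e-05]), 'force': array([-0.58651565, -0.54132142, -0.2576289 ]), 'torque': array([ 0.02227158, -0.01161895, -0.01666356]), 'grip_force': 0.0, 'gripper_width': 0.9950836874035708}
side [[448.03087119   0.         311.47038556]
 [  0.         448.03087119 236.91388934]
 [  0.           0.           1.        ]] [[ 0.99241853 -0.12287702 -0.00258902]
 [-0.07074417 -0.55388739 -0.82958063]
 [ 0.10050237  0.82347435 -0.55838094]] [-510.12925652  145.31951587 1271.46803287]
top [[593.1590351    0.         324.94316034]
 [  0.         593.1590351  241.5773964 ]
 [  0.           0.           1.        ]] [[-0.00497892 -0.99997692  0.00462266]
 [-0.98048898  0.00397336 -0.19653391]
 [ 0.196511   -0.00551099 -0.98048613]] [ -29.97605718  552.03832159 1625.42229557]
```

View pics/top0.png

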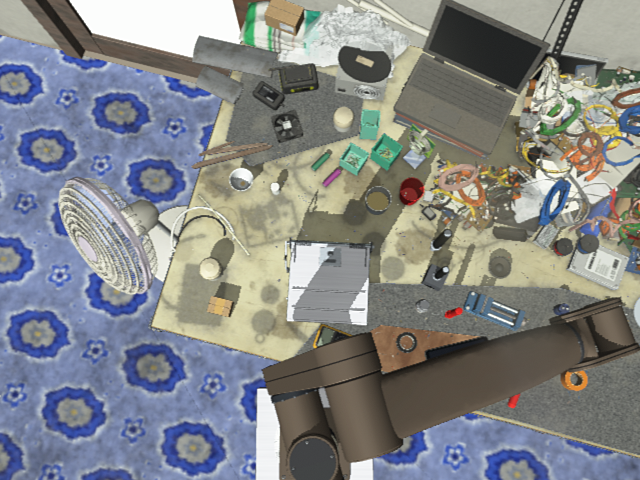

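View pics/side0.png

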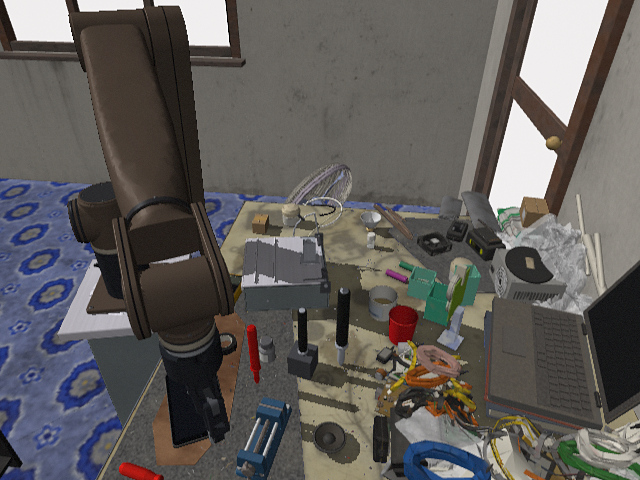

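Candidates for the lever:
- red screwdriver-like lever at side (253,350): ruled out because it is red
- small black-grip lever in the dark block at side (303,335), top (441,270): my choice
- taller black-grip lever at side (343,320), top (444,238): ruled out because it is the larger black one

The box is at top (329,283) and the jar at top (210,269). I'll check the choice in a close crop.

```bash
python3 - <<'E'
import cv2,pickle,numpy as np
d=pickle.load(open("d0.pkl","rb"))
a=d["top"]["img"][215:335,270:470];b=d["side"]["img"][225:395,235:365]
a=cv2.resize(a,(800*6//10,288),interpolation=cv2.INTER_CUBIC);a=cv2.resize(d["top"]["img"][215:335,280:460],None,fx=2.5,fy=2.5,interpolation=cv2.INTER_CUBIC)
b=cv2.resize(b,None,fx=2.6,fy=2.6,interpolation=cv2.INTER_CUBIC)
o=np.zeros((max(a.shape[0],b.shape[0]),a.shape[1]+b.shape[1],3),np.uint8);o[:a.shape[0],:a.shape[1]]=a;o[:b.shape[0],a.shape[1]:]=b
cv2.imwrite("pics/c1.png",o[:,:,::-1]);print(o.shape)
E
```

```text
(442, 788, 3)
```

View pics/c1.png

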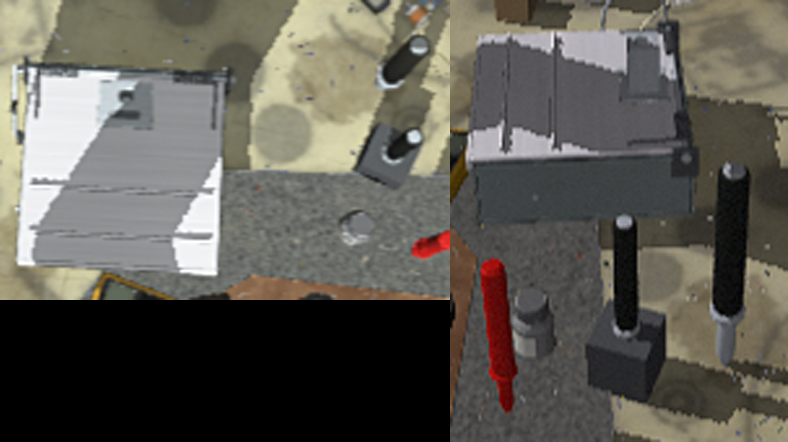

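The crop confirms it: the smaller black-grip lever stands in the dark block, with its cap at top (445,269) and side (302,310). The socket's dark hole is at top (330,254), and the glue bottle is at top (423,306).

```bash
cat >h.py <<'E'
import numpy as np,cv2
def ray(c,u,v):
    R=np.array(c["R"]);t=np.array(c["t"]);o=-R.T@t
    d=R.T@np.linalg.solve(c["camera_matrix"],[u,v,1.]);return o,d/np.linalg.norm(d)
def onz(c,u,v,z):
    o,d=ray(c,u,v);return o+d*(z-o[2])/d[2]
def tri(a,b):
    (o1,d1),(o2,d2)=a,b
    s=np.linalg.lstsq(np.c_[d1,-d2],o2-o1,rcond=None)[0]
    p,q=o1+s[0]*d1,o2+s[1]*d2;return (p+q)/2,np.linalg.norm(p-q)
E
python3 - <<'E'
import pickle,numpy as np,cv2
from h import *
np.set_printoptions(precision=1,suppress=True)
d=pickle.load(open("d0.pkl","rb"));T=d["top"];S=d["side"]
print("cams",ray(T,0,0)[0],ray(S,0,0)[0])
# light cap blobs
for n,c,(x0,y0,x1,y1) in(("top",T,(436,262,452,280)),("side",S,(294,302,312,318))):
    g=cv2.cvtColor(c["img"],cv2.COLOR_RGB2GRAY)[y0:y1,x0:x1];print(n);print(g)
g=cv2.cvtColor(T["img"],cv2.COLOR_RGB2GRAY)[244:270,318:344];print(g)
print("lever tri",tri(ray(T,445.6,269),ray(S,302.3,310)),onz(T,445.6,269,183))
print("socket",onz(T,330.4,253.8,151))
for n,p in dict(nearL=(287,321),nearR=(367,324),farL=(289,242),farR=(371,243)).items(): print(n,onz(T,*p,93))
for n,p in dict(parkT=(430,264),).items(): print(n,onz(T,*p,58))
print("jar",onz(T,210,269,66),"tub",onz(T,241,180,62),"glue",onz(T,423,306,60),"big",onz(T,447,233,200))
E
```

```text
cams [ 221.7  -23.2 1702.3] [  388.8 -1029.2   829.2]
top
[[ 99  90  91  96  95  88  85  83  84  84  84  82  84  92 138 160]
 [ 97  90  96  98  93  86  84  88  92  93  88  83  79  92 142 160]
 [ 94  90  95  96  89  86  88  97 102 102  94  84  86 124 161 163]
 [ 94  91  97  95  89  86  89  99 103  99  90  84 117 147 162 161]
 [ 80  66  79  91  90  86  84  72  61  68  66  68 117 154 168 164]
 [ 78  56  58  68  78  72  50  76 129 181 180 119 115 158 176 169]
 [ 80  57  56  57  50  31  57 181 220 215 211 176 122 144 172 163]
 [ 59  56  56  48  28  14  55 177 221 216 215 211 147 130 160 153]
 [ 55  52  39  23  19  19  56 171 222 222 220 217 149 120 148 155]
 [ 49  32  22  19  24  24  40 119 200 226 221 181 104 121 157 168]
 [ 49  22  20  24  27  29  30  52  84 100  96  73  79 146 179 186]
 [ 30  23  26  27  32  33  32  31  31  34  49  75 120 172 194 195]
 [ 20  27  28  31  33  34  33  32  37  50  75  97 157 195 198 197]
 [ 22  29  33  34  33  33  34  55  84  95  94 114 169 196 196 197]
 [ 20  28  31  31  29  32  54  83  98  96  98 144 187 197 197 198]
 [ 16  21  23  35  44  55  82  97  98
[... 3871 characters left out ...]
5 146]
 [243 203 143 142 144 145 144 145 145 145 144 145 144 144 145 143 141 143
  142 144 142 141 143 145 146 146]
 [215 152 139 142 143 144 143 143 143 144 144 144 144 145 145 146 146 146
  147 147 147 147 147 147 147 148]
 [203 141 140 142 143 144 143 143 144 144 143 144 144 144 145 145 144 145
  146 145 145 146 147 148 148 148]]
lever tri (array([ 452.6, -344. ,  183.1]), np.float64(0.2247857059186058)) [ 452.5 -344.   183. ]
socket [499.5 -46.3 151. ]
nearL [326.4  71.1  93. ]
nearR [ 317.4 -144.4   93. ]
farL [543.5  67.2  93. ]
farR [ 539.7 -159.7   93. ]
parkT [ 485.8 -327.2   58. ]
jar [473.1 288.1  66. ] tub [732.2 208.3  62. ] glue [ 368.  -302.7   60. ] big [ 544.2 -348.3  200. ]
```

```bash
python3 -m jog '[0.02,-0.013,0,0,0,0,100, 0.035,-0.023,0,0,0,0,100, 0.035,-0.023,0,0,0,0,100, 0.035,-0.023,0,0,0,0,100, 0.035,-0.023,0,0,0,0,100, 0.035,-0.023,0,0,0,0,100, 0.035,-0.023,0,0,0,0,100, 0.036,-0.022,0,0,0,0,100, 0,0,0,0,0,0.12,100, 0,0,0,0,0,0.12,100, 0,0,0,0,0,0.12,100, 0,0,0,0,0,0.11,100, 0,0,0,0,0,0,100, 0,0,0,0,0,0,100]' 40
cat >>h.py <<'E'
from scipy.spatial.transform import Rotation as Ro
def pose(s):
    q=s["orientation"];return np.array(s["ee_pos"]),Ro.from_quat([q[1],q[2],q[3],q[0]])
def shift(s,target):
    p,R=pose(s);return R.inv().apply(np.array(target)-p)
E
python3 - <<'E'
from workcell import get_state,cams
from h import *
import pickle
np.set_printoptions(precision=3,suppress=True)
s=get_state();p,R=pose(s);print(s["time_s"],p,R.as_matrix(),s["joint_positions"]);print(shift(s,[452.6,-344,138]))
c=cams.capture("wrist");pickle.dump(c,open("w1.pkl","wb"));cv2.imwrite("pics/w1.png",c["img"][:,:,::-1])
print(ray(c,320,240))
E
```

```text
time_s: 1.5
ee_pos: [452.2, -343.5, 247.9]
orientation: [-0.0, 1.0, -0.017, -0.0]
force: [0.7, -0.1, 0.2]
gripper_width: 0.999
grip_force: 0.0
1.5 [ 452.222 -343.498  247.896] [[ 0.999 -0.034 -0.001]
 [-0.034 -0.999  0.001]
 [-0.001 -0.001 -1.   ]] [-0.828  0.052  1.844 -0.     1.246  0.776]
[  0.456   0.548 109.896]
(array([ 526.323, -345.715,  374.101]), array([-0.291,  0.003, -0.957]))
```

View pics/w1.png

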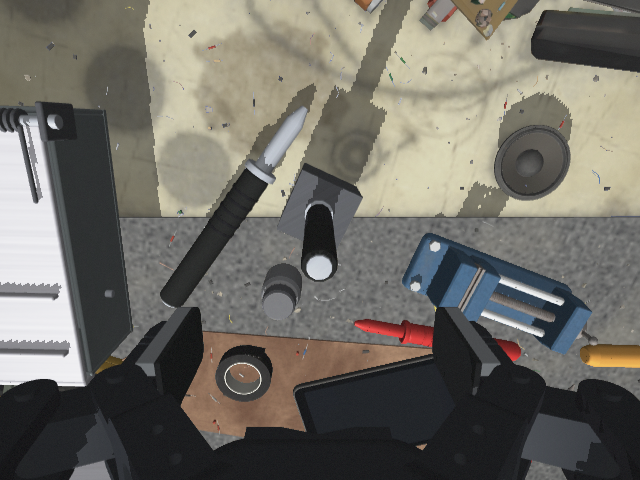

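The wrist view shows the target lever's cap at (319,267), centred between the open fingers, with the block behind it and glue at (281,295). The larger black lever runs from (300,115) to (172,302), so I'll check that it isn't in the way.

```bash
python3 - <<'E'
from h import *
import pickle
np.set_printoptions(precision=1,suppress=True)
d=pickle.load(open("d0.pkl","rb"));T=d["top"];S=d["side"];W=pickle.load(open("w1.pkl","rb"))
print("big top T-S",tri(ray(T,447.5,232),ray(S,342,291)),"T-W",tri(ray(T,447.5,232),ray(W,174,301)))
print("big tip T-S",tri(ray(T,433,248),ray(S,341,363)),"W z0",onz(W,303,112,3))
print("lever cap W",onz(W,319,267,183),"red",onz(W,362,323,5),onz(W,515,350,10))
print("edges box W", onz(W,105,112,90),onz(W,132,330,90))
E
```

```text
big top T-S (array([ 538. , -343.8,  226.4]), np.float64(6.1840231487544655)) T-W (array([ 513. , -325. ,  335.9]), np.float64(13.223975153436584))
big tip T-S (array([ 540.2, -346.7,    9.6]), np.float64(0.7951369312728467)) W z0 [ 533.9 -333.2    3. ]
lever cap W [ 453.5 -344.2  183. ] red [ 321.5 -385.8    5. ] [ 286.9 -547.    10. ]
edges box W [ 536.7 -200.2   90. ] [ 368.7 -190.1   90. ]
```

```bash
python3 - <<'E'
from workcell import get_state,cams
from h import *
T=cams.capture("top");S=cams.capture("side");W=cams.capture("wrist")
a=cv2.resize(T["img"][205:345,360:500],(400,400));b=cv2.resize(S["img"][225:395,225:395],(400,400))
cv2.imwrite("pics/c2.png",np.hstack([a,b])[:,:,::-1]);print(get_state()["time_s"])
import pickle;w=pickle.load(open("w1.pkl","rb"));print(np.abs(W["img"].astype(int)-w["img"]).mean())
E
```

```text
1.7
2.2909830729166667
```

View pics/c2.png

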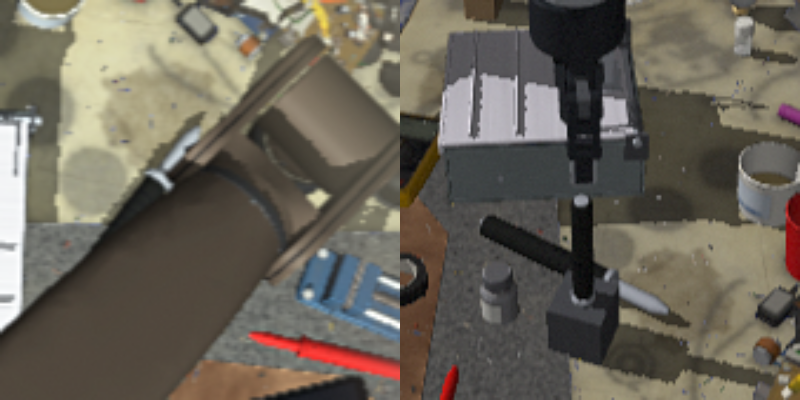

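The side view shows that the free-standing big and red levers have toppled by themselves and lie clear, and the glue bottle still stands. The target lever is upright between the fingers, so I'll descend and grip.

```bash
python3 -m jog '[0,0,0.02,0,0,0,100, 0.001,0.001,0.03,0,0,0,100, 0,0,0.03,0,0,0,100, 0,0,0.02,0,0,0,100, 0,0,0.01,0,0,0,60, 0,0,0,0,0,0,20, 0,0,0,0,0,0,10, 0,0,0,0,0,0,0, 0,0,0,0,0,0,0, 0,0,0,0,0,0,0, 0,0,0,0,0,0,0, 0,0,0,0,0,0,0]' 40
```

```text
time_s: 2.9
ee_pos: [454.1, -345.2, 140.1]
orientation: [0.001, 1.0, -0.018, 0.001]
force: [-0.3, 2.4, 6.0]
gripper_width: 0.224
grip_force: 39.0
```

```bash
python3 -m jog '[0,0,-0.01,0,0,0,0, 0,0,-0.015,0,0,0,0, 0,0,-0.02,0,0,0,0, 0,0,-0.02,0,0,0,0, 0,0,-0.02,0,0,0,0, 0,0,-0.03,0,0,0,0, 0,0,-0.03,0,0,0,0, 0,0,-0.02,0,0,0,0, 0,0,-0.01,0,0,0,0, 0,0,0,0,0,0,0, 0,0,0,0,0,0,0]' 40
python3 - <<'E'
from workcell import get_state
from h import *
np.set_printoptions(precision=3,suppress=True)
s=get_state();print(shift(s,[480,-110,s["ee_pos"][2]]),s["grip_force"],s["joint_positions"])
E
```

```text
time_s: 4.0
ee_pos: [452.9, -344.3, 312.2]
orientation: [-0.001, 1.0, -0.018, -0.001]
force: [0.8, 0.4, -2.0]
gripper_width: 0.218
grip_force: 39.3
[  18.62  -235.152    0.296] 39.336079359054565 [-0.828  0.01   1.769 -0.     1.364  0.779]
```

```bash
python3 -m jog '[0.001,-0.015,0,0,0,0,0, 0.002,-0.03,0,0,0,0,0, 0.003,-0.035,0,0,0,0,0, 0.003,-0.035,0,0,0,0,0, 0.003,-0.035,0,0,0,0,0, 0.003,-0.035,0,0,0,0,0, 0.003,-0.03,0,0,0,0,0, 0.001,-0.02,0,0,0,0,0, 0,0,0,0,0,0,0, 0,0,0,0,0,0,0, 0,0,0,0,0,0,0]' 40
python3 - <<'E'
from workcell import get_state,cams
from h import *
import pickle
s=get_state();c=cams.capture("wrist");pickle.dump((c,s),open("w2.pkl","wb"));cv2.imwrite("pics/w2.png",c["img"][:,:,::-1])
E
```

```text
time_s: 5.1
ee_pos: [480.5, -110.8, 312.6]
orientation: [-0.0, 1.0, -0.018, -0.001]
force: [0.2, 0.9, -2.0]
gripper_width: 0.218
grip_force: 39.5
```

View pics/w2.png

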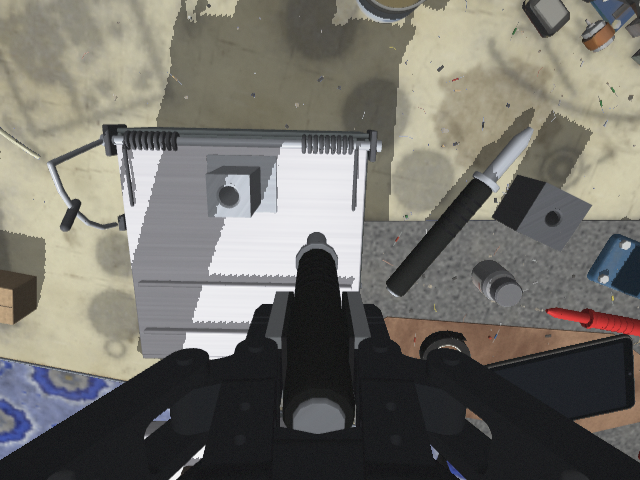

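Wrist view: the socket hole is at (229,196), the hinge rod runs from about (115,133) to (375,141), and the lever shank points down to about (317,238).

```bash
python3 - <<'E'
from h import *
import pickle
np.set_printoptions(precision=2,suppress=True)
c,s=pickle.load(open("w2.pkl","rb"))
g=cv2.cvtColor(c["img"],cv2.COLOR_RGB2GRAY)
m=np.zeros_like(g);m[180:212,214:244]=(g[180:212,214:244]<115)
n,l,st,ce=cv2.connectedComponentsWithStats(m);print(st[1:],ce[1:])
print(g[182:212:2,214:246:2])
for p in((229,196),):print("hole",onz(c,*p,151))
a,b=onz(c,112,134,92),onz(c,378,141,92);print("hinge",a,b,(a+b)/2,"yaw",np.arctan2(-(b-a)[0]*-1,-(b-a)[1]) )
# front/back edges of socket top
print(g[225:262:2,296:340:2])
p,R=pose(s);print(p,R.as_matrix())
for z in(175,180,185):print("tip",z,onz(c,316,238,z))
E
```

```text
[[219 180   6   3   9]
 [214 183  25  25 422]
 [214 191   1   1   1]] [[221.22 181.11]
 [225.91 195.59]
 [214.   191.  ]]
[[118 116 116 114 114 117 199 195 184 201 200 205 205 202 199 201]
 [116 118 114 113 114 132 204 205 206 202 192 207 202 198 201 201]
 [118 116 115 106  89 190  91  58  96 207 221 203 200 198 201 203]
 [116 115 106  87  57  58  61  62  62  62 136 214 199 200 202 203]
 [115 116  93  66  58  61  61  60  64  69  70 119 205 201 202 203]
 [115 109  96  59  58  62  64  65  66  70  71  74 194 203 203 202]
 [116 106  96  59  62  62  65  67  69  73  75  74 101 201 202 202]
 [114 107  98  60  64  68  68  73  75  76  75  76  78 195 204 204]
 [115 112  99  62  69  71  72  75  75  76  76  78 101 192 203 203]
 [116 113 101  93  70  73  75  75  75  75  76  77 143 196 205 201]
 [114 112 112 106  77  75  75  76  76  75  76  97 156 204 202 200]
 [112 115 134 129 113  88  81  78  77  81 103 137 204 203 201 198]
 [114 190 201 206 166 124 110 111 113 114 139 204 203 201 200 202]
 [115 116 205 206 201 198 199 182 184 202 204 203 202 199 198 206]
 [116 118 207 201 200 198 200 202 204 20
[... 1417 characters left out ...]
 22  19  20  65 112 115
  113  73 235 235]
 [231  78 115 115  23  22  21  23  23  26  20  26  22  23  25  23  24  85
  114 103 225 231]
 [104 116 116  65  20  22  23  23  20  23  18  25  26  23  21  23  24  24
  115 116  76 233]
 [ 92 115 111  18  23  24  17  23  23  25  24  25  25  24  22  20  20  22
   66 118 117 228]
 [110 115  16  19  22  28  27  25  22  26  22  19  20  23  21  28  17  21
   24 111 116 234]
 [106 111  20  20  27  22  22  24  21  20  27  25  23  21  23  27  24  23
   22  23 118 230]]
[ 480.5  -110.79  312.63] [[ 1.   -0.04 -0.  ]
 [-0.04 -1.    0.  ]
 [-0.   -0.   -1.  ]]
tip 175 [ 475.73 -109.52  175.  ]
tip 180 [ 477.22 -109.59  180.  ]
tip 185 [ 478.72 -109.66  185.  ]
```

```bash
python3 -m jog '[0.003,-0.01,0,0,0,0,0, 0.007,-0.02,0,0,0,0,0, 0.007,-0.02,0,0,0,0,0, 0.0045,-0.0145,0,0,0,0,0, 0,0,0,0,0,0.015,0, 0,0,0.01,0,0,0,0, 0,0,0.01,0,0,0,0, 0,0,0,0,0,0,0, 0,0,0,0,0,0,0, 0,0,0,0,0,0,0]' 40
python3 - <<'E'
from workcell import get_state,cams
from h import *
np.set_printoptions(precision=2,suppress=True)
s=get_state();c=cams.capture("wrist");p,R=pose(s);print(p,R.as_matrix()[:,0])
a=cv2.resize(c["img"][120:320,220:420],(600,600));cv2.imwrite("pics/w3.png",a[:,:,::-1])
E
```

```text
time_s: 6.15
ee_pos: [504.7, -47.3, 293.5]
orientation: [0.0, 1.0, -0.026, 0.0]
force: [-0.9, 1.2, -1.2]
gripper_width: 0.223
grip_force: 39.5
[504.71 -47.28 293.48] [ 1.   -0.05  0.  ]
```

View pics/w3.png

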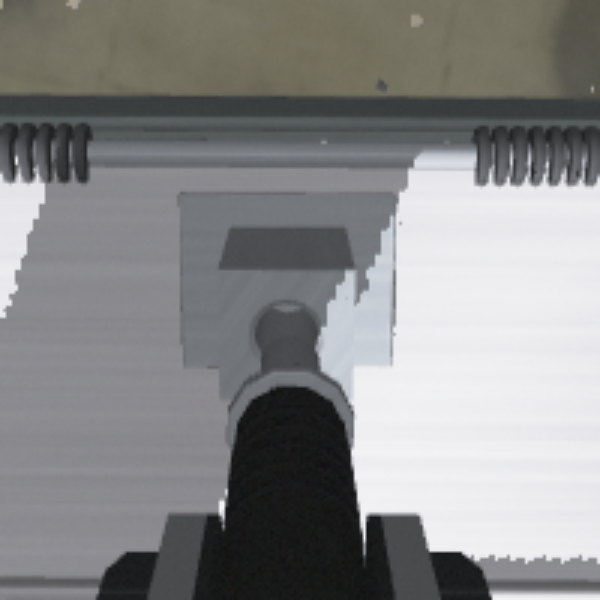

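The crop shows the shank tip centred over the hole at about (288,335), and the tool yaw is parallel to the hinge. Inserting.

```bash
python3 -m jog '[0,0,0.005,0,0,0,0, 0,0,0.006,0,0,0,0, 0,0,0.006,0,0,0,0, 0,0,0.006,0,0,0,0, 0,0,0.006,0,0,0,0, 0,0,0,0,0,0,0]' 40
```

```text
time_s: 6.8
ee_pos: [504.0, -46.7, 262.8]
orientation: [-0.0, 1.0, -0.026, -0.001]
force: [0.3, -0.4, -2.6]
gripper_width: 0.22
grip_force: 39.5
```

No contact force and sliding in freely, so I'll continue.

```bash
python3 -m jog '[0,0,0.006,0,0,0,0, 0,0,0.006,0,0,0,0, 0,0,0.006,0,0,0,0, 0,0,0.004,0,0,0,0, 0,0,0.003,0,0,0,0, 0,0,0.002,0,0,0,0, 0,0,0,0,0,0,0]' 40
```

```text
time_s: 7.5
ee_pos: [504.6, -46.9, 237.0]
orientation: [-0.0, 1.0, -0.026, -0.0]
force: [-0.5, -0.8, -2.1]
gripper_width: 0.222
grip_force: 39.5
```

```bash
python3 -m jog '[0,0,0.002,0,0,0,0, 0,0,0.002,0,0,0,0, 0,0,0,0,0,0,0, 0,0,0,0,0,0,0]' 40; python3 -m jog '[0,0,0.002,0,0,0,0, 0,0,0,0,0,0,0, 0,0,0,0,0,0,0]' 40
```

```text
time_s: 7.9
ee_pos: [504.7, -46.9, 233.3]
orientation: [-0.0, 1.0, -0.026, 0.0]
force: [0.1, -0.2, -2.0]
gripper_width: 0.221
grip_force: 39.8
time_s: 8.2
ee_pos: [505.1, -46.9, 233.1]
orientation: [0.0, 1.0, -0.026, 0.001]
force: [-2.2, -0.2, 5.4]
gripper_width: 0.22
grip_force: 40.2
```

The collar is seated: z stopped at 233 with upward force. Next I'll swing about the hinge in the tool frame (hinge at about +34, +143 mm).

```bash
python3 -m jog '[0,0,0,0,0,0,0, 0.0036,0,-0.0008,0,-0.025,0,0, 0.0072,0,-0.0015,0,-0.05,0,0, 0.0072,0,-0.0015,0,-0.05,0,0, 0.0072,0,-0.0015,0,-0.05,0,0, 0.0072,0,-0.0015,0,-0.05,0,0, 0.0072,0,-0.0015,0,-0.05,0,0, 0.0036,0,-0.0008,0,-0.025,0,0, 0,0,0,0,0,0,0, 0,0,0,0,0,0,0]' 50
cat > st.py <<'E'
from workcell import get_state,cams
from h import *
import sys
np.set_printoptions(precision=2,suppress=True)
s=get_state();p,R=pose(s);M=R.as_matrix();th=np.arctan2(-M[0,2],-M[2,2])
# expected tcp for rotation th about hinge
H=np.array([538.5,90]);r=np.array([-34,143.])
print("tool tilt",th,"p",p,"exp",H+[np.cos(th)*r[0]+np.sin(th)*r[1],-np.sin(th)*r[0]+np.cos(th)*r[1]],"F",s["force"],"T",s["torque"],"q",s["joint_positions"],"grip",s["grip_force"])
if len(sys.argv)>1:
    c=cams.capture("side");w=cams.capture("wrist")
    a=cv2.resize(c["img"][150:330,200:380],(400,400));b=cv2.resize(w["img"],(400,300));b=np.vstack([b,np.zeros((100,400,3),np.uint8)])
    cv2.imwrite(sys.argv[1],np.hstack([a,b])[:,:,::-1])
    import pickle;pickle.dump((c,w,s),open("last.pkl","wb"))
E
python3 st.py pics/s4.png
```

```text
time_s: 9.2
ee_pos: [547.5, -49.0, 235.6]
orientation: [-0.004, 0.988, -0.025, -0.153]
force: [-4.6, 1.0, 5.6]
gripper_width: 0.219
grip_force: 49.3
tool tilt 0.30622737988113136 p [547.48 -49.05 235.58] exp [549.19 236.6 ] F [-4.63  0.95  5.64] T [ 0.15  1.21 -0.09] q [-0.25  0.19  1.74 -0.06  1.52  1.39] grip 49.34348523616791
```

View pics/s4.png

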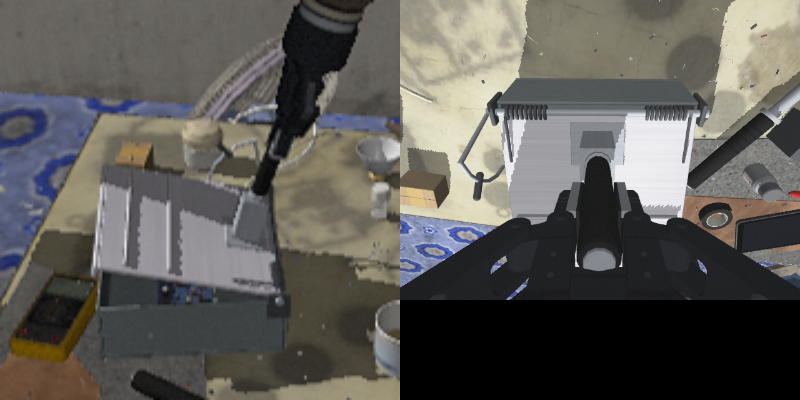

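The side view shows the hatch following the lever with the collar on the socket. I'll continue towards the balance.

```bash
python3 -m jog '[0.0036,0,-0.0008,0,-0.025,0,0, 0.0072,0,-0.0015,0,-0.05,0,0, 0.0072,0,-0.0015,0,-0.05,0,0, 0.0072,0,-0.0015,0,-0.05,0,0, 0.0072,0,-0.0015,0,-0.05,0,0, 0.0072,0,-0.0015,0,-0.05,0,0, 0.0072,0,-0.0015,0,-0.05,0,0, 0.0072,0,-0.0015,0,-0.05,0,0, 0.0072,0,-0.0015,0,-0.05,0,0, 0.0072,0,-0.0015,0,-0.05,0,0, 0.0036,0,-0.0008,0,-0.025,0,0, 0,0,0,0,0,0,0, 0,0,0,0,0,0,0]' 50
python3 st.py
```

```text
time_s: 10.6
ee_pos: [617.8, -52.5, 212.2]
orientation: [-0.01, 0.921, -0.024, -0.39]
force: [-0.5, 1.0, 4.3]
gripper_width: 0.224
grip_force: 49.5
tool tilt 0.8003972381656671 p [617.84 -52.54 212.22] exp [617.44 213.99] F [-0.47  0.99  4.3 ] T [ 0.14  0.36 -0.11] q [-0.21  0.61  1.33 -0.12  1.99  1.41] grip 49.53630030155182
```

```bash
python3 -m jog '[0.0043,0,-0.001,0,-0.03,0,0, 0.0043,0,-0.001,0,-0.03,0,0, 0.0043,0,-0.001,0,-0.03,0,0, 0.0043,0,-0.001,0,-0.03,0,0, 0.0043,0,-0.001,0,-0.03,0,0, 0.0043,0,-0.001,0,-0.03,0,0, 0.0043,0,-0.001,0,-0.03,0,0, 0,0,0,0,0,0,0, 0,0,0,0,0,0,0, 0,0,0,0,0,0,0]' 50
python3 st.py pics/s5.png
```

```text
time_s: 11.6
ee_pos: [642.8, -53.9, 192.4]
orientation: [-0.012, 0.876, -0.022, -0.482]
force: [4.5, 1.1, 3.2]
gripper_width: 0.216
grip_force: 50.1
tool tilt 1.006753721861401 p [642.77 -53.89 192.4 ] exp [641.17 195.18] F [4.48 1.07 3.15] T [ 0.21 -0.33 -0.42] q [-0.2   0.79  1.17 -0.15  2.18  1.41] grip 50.061262249946594
```

View pics/s5.png

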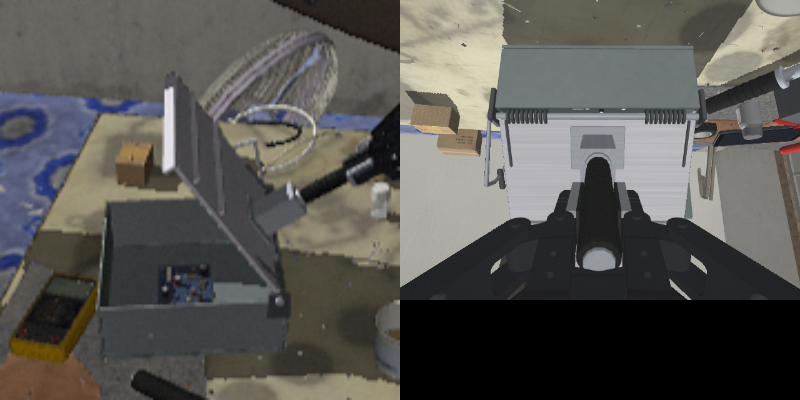

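The pull reversed (+4.5 N), so the hatch is past the balance. Its near right edge runs from crop (280,292) to (167,172). I'll measure the angle from that edge.

```bash
cat >ang.py <<'E'
from h import *
import pickle,sys
c,w,s=pickle.load(open("last.pkl","rb"))
yaw=-0.052;bx=np.array([np.cos(yaw),np.sin(yaw),0]);by=np.array([-np.sin(yaw),np.cos(yaw),0])
H=np.array([503.5,-46,0])+35*bx+[0,0,90]
u,v=float(sys.argv[1])*.45+200,float(sys.argv[2])*.45+150
o,d=ray(c,u,v);P=o+d*(((H-108*by)-o)@by)/(d@by);q=P-H
print("corner",q@bx,q[2],"r",np.hypot(q@bx,q[2]),"angle",np.arctan2(q[2],-(q@bx)))
E
python3 ang.py 167 172
```

```text
corner -121.81046906709709 176.46553319817485 r 214.42452000940185 angle 0.9666242952983729
```

```bash
python3 -m jog '[0.0036,0,-0.0008,0,-0.025,0,0, 0.0036,0,-0.0008,0,-0.025,0,0, 0,0,0,0,0,0,0, 0,0,0,0,0,0,0, 0,0,0,0,0,0,0]' 50
python3 st.py
python3 -m jog '[-0.0021,0,0.0005,0,0.015,0,0, -0.0043,0,0.0011,0,0.03,0,0, -0.0043,0,0.0011,0,0.03,0,0, -0.0043,0,0.0011,0,0.03,0,0, -0.0043,0,0.0011,0,0.03,0,0, -0.0043,0,0.0011,0,0.03,0,0, -0.0043,0,0.0011,0,0.03,0,0, -0.0043,0,0.0011,0,0.03,0,0, -0.0043,0,0.0011,0,0.03,0,0, -0.0043,0,0.0011,0,0.03,0,0, -0.0043,0,0.0011,0,0.03,0,0, -0.0021,0,0.0005,0,0.015,0,0, 0,0,0,0,0,0,0, 0,0,0,0,0,0,0, 0,0,0,0,0,0,0, 0,0,0,0,0,0,0]' 50
python3 st.py pics/s6.png
```

```text
time_s: 12.2
ee_pos: [647.8, -54.3, 187.1]
orientation: [-0.013, 0.863, -0.022, -0.505]
force: [5.9, 1.1, 2.4]
gripper_width: 0.22
grip_force: 50.2
tool tilt 1.058136361704631 p [647.82 -54.35 187.08] exp [646.44 189.77] F [5.94 1.14 2.37] T [ 0.13 -0.47 -0.31] q [-0.19  0.83  1.14 -0.16  2.22  1.4 ] grip 50.176010727882385
time_s: 13.8
ee_pos: [608.3, -52.1, 217.8]
orientation: [-0.009, 0.933, -0.024, -0.358]
force: [0.6, 0.5, 6.8]
gripper_width: 0.223
grip_force: 49.2
tool tilt 0.7319767968979851 p [608.25 -52.14 217.8 ] exp [608.78 219.09] F [0.59 0.5  6.79] T [ 0.29  0.47 -0.23] q [-0.21  0.55  1.39 -0.11  1.92  1.41] grip 49.242326617240906
```

View pics/s6.png

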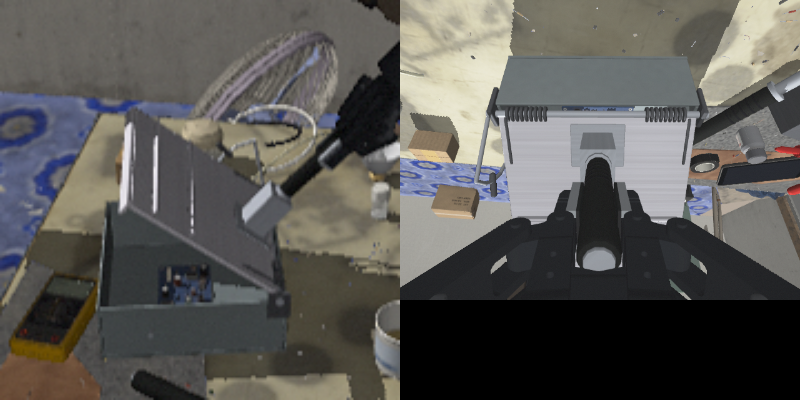

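The near right corner of the hatch is now at crop (122,211), the collar is still on the socket and the fingers are clear of it. I'll measure the angle and check that it's still.

```bash
python3 ang.py 122 211; python3 -m jog '[0,0,0,0,0,0,0, 0,0,0,0,0,0,0, 0,0,0,0,0,0,0, 0,0,0,0,0,0,0, 0,0,0,0,0,0,0]' 50; python3 - <<'E'
import pickle,numpy as np
from workcell import cams
c=pickle.load(open("last.pkl","rb"))[0];n=cams.capture("side")
print(np.abs(c["img"][150:330,200:380].astype(int)-n["img"][150:330,200:380]).mean())
E
```

```text
corner -172.06922782307376 129.33964584831335 r 215.25929283493426 angle 0.6445704239696048
time_s: 14.4
ee_pos: [608.3, -52.1, 217.8]
orientation: [-0.009, 0.933, -0.024, -0.358]
force: [-0.1, 1.6, 6.4]
gripper_width: 0.219
grip_force: 49.2
1.682829218106996
```

The hatch is still, at about 0.65 rad. I'll raise it 0.06 to centre it in the band.

```bash
python3 -m jog '[0.0029,0,-0.0006,0,-0.02,0,0, 0.0029,0,-0.0006,0,-0.02,0,0, 0.0029,0,-0.0006,0,-0.02,0,0, 0,0,0,0,0,0,0, 0,0,0,0,0,0,0, 0,0,0,0,0,0,0, 0,0,0,0,0,0,0, 0,0,0,0,0,0,0, 0,0,0,0,0,0,0, 0,0,0,0,0,0,0]' 50
python3 st.py pics/s7.png
```

```text
time_s: 15.45
ee_pos: [616.1, -52.5, 213.1]
orientation: [-0.01, 0.922, -0.024, -0.386]
force: [1.2, 1.4, 6.7]
gripper_width: 0.22
grip_force: 50.2
tool tilt 0.7919792460580188 p [616.11 -52.49 213.07] exp [616.4  214.65] F [1.25 1.36 6.68] T [ 0.26  0.56 -0.21] q [-0.21  0.6   1.34 -0.12  1.98  1.41] grip 50.21108329296112
```

View pics/s7.png

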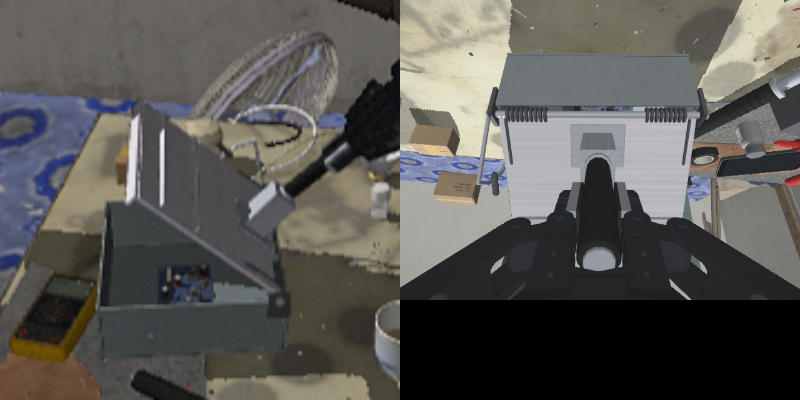

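The corner is at crop (129,202), with the collar still on the socket and everything at rest. I'll confirm the angle, then hand in.

```bash
python3 ang.py 129 202 && python3 -c "
from workcell import ticket
print(ticket.job_done())"
```

```text
corner -163.8431045384609 140.58561539675645 r 215.89089411386888 angle 0.7091491179813919
the job is handed in; nothing more can be done
None
```

I handed the job in at about 15.5 s with the lever seated in the socket, the hatch taken past its balance to roughly 1.0 rad, then eased back and held still by the lever at about 0.71 rad (41°); no verdict was returned, and I did not check every bystander at the end.

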